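# Index a drum former round by one hole

### The job

The drum former stands on an index head whose arm carries a red push plunger: press the plunger down with a fingertip so that the locking pin comes out of its hole, swing the arm anticlockwise (seen from above) to the very next hole, and let the plunger come up again so that the pin drops fully home there. Do not touch the drum, which must ride round on its faceplate undisturbed, do not grip the plunger, and leave the things lying around where they are.

Things in the scene. Friction and masses are not known exactly. Their poses are not given: they have to be found in the camera images.
- spindle (a point): on the vertical axis of the index head, middle of the faceplate's top, 75 mm above the bench. Fixed green cast foot, steel flange of 138 mm radius (top 45 mm above the bench) with 12 dark holes, 12 mm diameter, 30 degrees apart on a circle of 122 mm radius; the steel faceplate above it, 105 mm radius, turns with the arm
- plunger_top (a point): centre of the flat top of the red plunger cap (44 mm diameter, 12 mm thick), 178 mm from the spindle axis, 107 mm above the bench when up; goes down with the plunger and round with the green index arm (34 mm wide, top 67 mm above the bench, end 217 mm from the axis). Lugs and a rocker 150 mm from the axis reach 88 mm above the bench
- faceplate (a point): same point as spindle, but turning with the faceplate: its -y axis points along the index arm to the plunger
- pin_nose (a point): lowest point of the steel locking pin (10 mm diameter, round nose), 122 mm from the axis, under the arm: 38 mm above the bench when fully home, 7 mm deep in its hole, and 45 mm when it rides on the flange. Let go within about 1.5 degrees of a hole, its spring pulls the arm in; farther off, the arm can be pushed on until it drops in
- turntable (a joint): angle of faceplate and arm on the fixed head, rad: about 0 at the start (pin in its first hole, some 0.008 of play either way), growing anticlockwise seen from above; the next hole is at 0.524 (30 degrees). Slight bearing friction (0.12 N m); stays where it is left
- plunger (a joint): how far the plunger is pressed down, m: 0 up, 0.010 at its stop; spring 3 N at the top, 6.5 N at the bottom. A rocker lifts the locking pin as far as the plunger goes down: it is clear of its hole from 0.007. Let go between holes, the plunger stays 0.007 down. A fingertip pressing on the cap can swing the arm by friction, moving along the arc; the arm lags by some 3 mm
- drum: loose drum former standing on the faceplate, 160 mm diameter, 90 mm high (top 165 mm above the bench), plywood ends, dark grey-green skin with division lines; origin at the centre of its underside, on the spindle axis. 0.6 to 1.0 kg
- wood_block: pale hardwood block 45 x 45 x 70 mm, standing on end near the index head; origin at the centre of its underside
- jar: amber glass jar with black lid, 60 mm diameter, 85 mm high, beside the index head; origin at the centre of its underside
- hammer: small hammer lying flat, wooden handle, 260 mm long, origin under the middle of its length
- spatula: palette knife lying flat, red handle, 240 mm long, origin under the middle
- brush: flat brush lying flat, wooden handle, 200 mm long, origin under the middle
- cup: white ceramic cup, 68 mm diameter, 90 mm high; origin at the centre of its underside
- relief_tile: small white plaster relief tile 90 x 70 x 14 mm lying flat; origin at the centre of its underside

How it is judged:
By the outcome, as a careful person would: the job done as asked, in the order asked, and still so for the second after the job is handed in, with the robot touching nothing.
It also fails if it takes over 32 s, if anything falls off the work surface, if the arm or the gripper's body presses on something with over 40 N, if the wrist force passes 120 N, or if a joint passes its speed limit or range.

### The arm

A 7-joint arm with a two-finger parallel gripper is mounted at the origin on the work surface. World frame = base frame: x ahead of the robot, y to its left, z up, the work surface at z = 0. Lengths are in m, angles in rad, forces in N, time in s.
With the tool pointing down it reaches from about 0.425 to 0.925 m from the base axis. Payload 6.8 kg.
Tool frame: the origin (TCP) lies at the very end of the fingers, on their centre line; the grasp point (between the pads) lies 19 mm behind it; z points along the fingers, y is the line along which they close (so a half turn about z gives the same grasp; the last joint's range is limited). The gripper opens to 85 mm and grips with 20 to 120 N. Pads are 22 mm wide; open, the fingers measure 114 mm over their backs; the gripper's body (76 mm by 85 mm) begins 54 mm behind the grasp point. The pads swing forward as they close: fully open they stand 13 mm farther back than shut.
Start: joints at [-1.38, 0.477, 0.022, 1.555, -0.011, 1.109, -0.083], TCP at [0.199, 0.645, 0.231] pointing down, gripper open.
Joint ranges: [-2.96, 2.96], [-0.34, 2.1], [-1.41, 1.46], [0.24, 2.44], [-1.37, 4.51], [0.17, 1.92], [-2.96, 2.96]. Speed limits (rad/s): [2.39, 2.39, 3.14, 3.14, 3.14, 3.14, 3.14].

### API

Orientations are given as a unit quaternion [w, x, y, z].
In Python, from station import bot gives the robot as it stands.
- The arm moves only by the tool nudge_tcp, called as a command line: name --argument value ..., lists and objects as JSON in quotes. Schema: {"type":"object","properties":{"ticks":{"type":"array","items":{"type":"array","items":{"type":"array","items":{"type":"number"},"minItems":5,"maxItems":5},"minItems":1,"maxItems":20},"minItems":1,"maxItems":1},"clamp_n":{"type":"number"},"only":{"type":"string"},"quiet":{"type":"boolean"},"lines":{"type":"string"}},"required":["ticks"],"additionalProperties":false}. ticks is a list that holds a single list of rows (three levels of brackets), with 1 to 20 rows, each of 5 numbers: dx, dy, dz in shares of the most that a row can go, 1 being 50 mm, then a turn about the tool's z in fractions of the full range, 1 being 2 rad, then the opening from 0.0 (shut) to 1.0 (fully open); each row shifts and turns the commanded pose from where the row before left it, along the tool's axes as they then stand; what a row does not reach is not made up. A row lasts 1/10 s, in which the tool goes at most 0.05 m and 0.15 rad, less where a joint would pass 70% of its speed; a pose out of reach is approached as far as the arm can. The fingers move at their own pace and stop on an object; clamp_n is the grip in N (left out, the last holds). Time passes only in rows, so rows that do not move let the fingers close. The tool returns the time, the measured TCP pose, the force, the opening and the grip force at its end. only (a regular expression) keeps the lines of the reply that match it, lines (a string "A,B") keeps lines A to B, and quiet returns only ok. Input that does not fit is refused with a message, and nothing moves.
- bot.get_obs(): the state, without advancing time (a new reading comes with each control period).
- bot.read_camera(name): name is "scene" or "top" or "wrist"; returns the picture (420x560x3 uint8, blue, green, red); there is no depth.
- bot.camera_info(name): a dict with "vertical_fov" (degrees; the focal length in pixels is half the picture's height over the tangent of half this angle, whatever the lens; pixels are square), "cx", "cy" (the principal point, pixels), "view" (4x4, takes a point from world to camera coordinates); the wrist camera has in their place "hand_eye" (4x4, takes a point from camera to tool coordinates, whose origin is the TCP and whose axes are the flange's). Camera axes: x right, y up, looking along -z (the intrinsics and any distortion apply to the point x, -y, -z); pixel columns grow to the right and rows downward; lengths in m; the calibration is good to about 2 mm. A picture is of the moment at which its call begins: read the wrist's pose just before it. camera_info takes no time and is no camera call.
- bot.hand_in(): hands the job in; it is judged then, once.
The state is a dict: "t": time; "q": joint angles; "joint_vel": joint speeds; "joint_torque": joint torques, N m; "eef_pos": TCP position; "tool_rot": TCP orientation; "contact_force": force on the tool from outside, world axes, zero at the start; "torque": the same for the moment, N m; "gripper_width": opening from 0.0 (shut) to 1.0 (fully open); "grasp_force": force on a finger pad.
Only numpy, scipy, OpenCV 4.12 (cv2) and the standard library are available. Lean on these libraries where they do the work, as an engineer would, in place of code of your own. Each camera call takes 0.05 s, during which the arm holds its last target. There are 200 camera calls.

## Working session

There is one attempt and no reset: what is moved stays moved. The work goes in short steps, Python scripts to look and compute and a tool call to move; the robot and the scene stay as the last step left them, time stands still between calls to the robot, and variables do not carry over. Pictures are saved under pics/ and viewed, at most 10 in all, crops included, and the job is handed in when it is done.

```bash
ls; mkdir -p pics
```

Run:
```python
from station import bot
import cv2
o=bot.get_obs();print(o)
for n in("scene","top"):
    cv2.imwrite(f"pics/{n}0.png",bot.read_camera(n));print(bot.camera_info(n))
print(bot.camera_info("wrist"))
```

```text
pics
station.py
{'t': 0.0, 'q': array([-1.38014352,  0.47779775,  0.02232128,  1.55646121, -0.01150834,
        1.10930764, -0.08311724]), 'joint_vel': array([ 0.00087749,  0.00137784,  0.00116741,  0.00019629,  0.00106813,
       -0.00051552, -0.0002248 ]), 'joint_torque': array([-8.21931990e-04, -5.96452582e+01,  1.60698362e+00, -2.81206530e+01,
        1.22669328e-02,  9.42428451e-03,  4.11067191e-06]), 'eef_pos': array([0.19849648, 0.64452524, 0.23032282]), 'tool_rot': array([-7.69328505e-05,  1.48813067e-01,  9.88864914e-01, -9.19873925e-04]), 'contact_force': array([ 0.03675897, -0.15314344,  0.51793548]), 'torque': array([ 0.00170174, -0.05205066,  0.02338369]), 'grasp_force': 0.0, 'gripper_width': 0.9999786005649077}
{'vertical_fov': 48.41920323416657, 'cx': 284.30699189174214, 'cy': 210.15473466899172, 'view': array([[-0.6722697 ,  0.7401154 ,  0.0168119 ,  0.4030634 ],
       [-0.40118564, -0.38330706,  0.83194097,  0.12697504],
       [ 0.62217645,  0.55254402,  0.55460939, -1.76770282],
       [ 0.        ,  0.        ,  0.        ,  1.        ]])}
{'vertical_fov': 42.97684325108125, 'cx': 281.19298652598223, 'cy': 199.34029878874648, 'view': array([[-0.02936345, -0.99955832, -0.00457775, -0.00545378],
       [ 0.99662379, -0.02962793,  0.07657161, -0.52704411],
       [-0.07667342, -0.00231389,  0.99705358, -1.75234161],
       [ 0.        ,  0.        ,  0.        ,  1.        ]])}
{'vertical_fov': 71.23661475083496, 'cx': 284.07743229554654, 'cy': 208.72000282747618, 'hand_eye': array([[-1.20135603e-06,  9.47610627e-01,  3.19427770e-01,
         8.20975068e-02],
       [ 1.00000000e+00, -5.21104580e-06,  1.92199896e-05,
         4.91967447e-04],
       [ 1.98776191e-05,  3.19427770e-01, -9.47610627e-01,
        -1.42051859e-01],
       [ 0.00000000e+00,  0.00000000e+00,  0.00000000e+00,
         1.00000000e+00]])}
```

View pics/scene0.png

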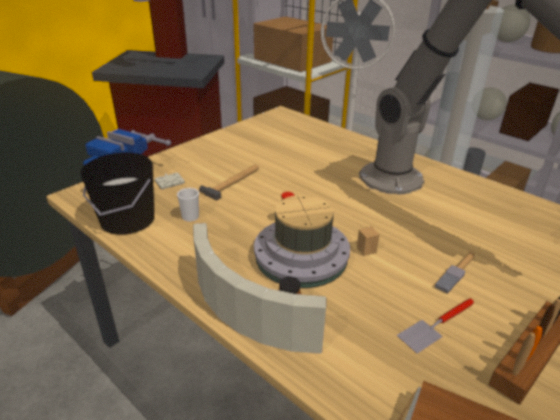

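View pics/top0.png

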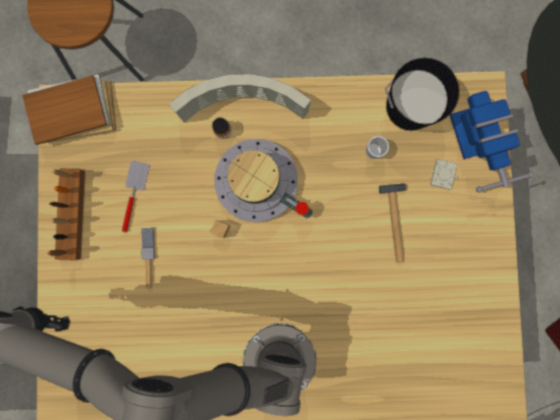

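The top view shows the drum at about (255,178), the red cap at (302,208) and the path anticlockwise clear. The block is at (220,228) and the jar at (221,127). In the scene view the cap (288,196) is partly hidden by the drum.

Create h.py:
```python
from station import bot
import numpy as np, cv2
from scipy.spatial.transform import Rotation as R
def cast(name,uv,z,obs=None):
    i=bot.camera_info(name); f=210/np.tan(np.radians(i["vertical_fov"]/2))
    d=np.array([(uv[0]-i["cx"])/f,-(uv[1]-i["cy"])/f,-1])
    if name=="wrist":
        H=i["hand_eye"];T=np.eye(4);T[:3,:3]=R.from_quat(obs["tool_rot"],scalar_first=True).as_matrix();T[:3,3]=obs["eef_pos"];M=T@H
    else: M=np.linalg.inv(i["view"])
    o=M[:3,3];d=M[:3,:3]@d
    return o+d*(z-o[2])/d[2]
def red(im):
    h=cv2.cvtColor(im,cv2.COLOR_BGR2HSV)
    return ((h[...,0]<8)|(h[...,0]>172))&(h[...,1]>140)&(h[...,2]>90)
def blobs(m,amin=20):
    n,l,s,c=cv2.connectedComponentsWithStats(m.astype(np.uint8))
    return [(s[k,4],s[k,:4].tolist(),c[k]) for k in range(1,n) if s[k,4]>amin]
```

Run:
```python
from h import *
im=cv2.imread("pics/top0.png")
for a,b,c in blobs(red(im)):
    if 280<c[0]<320 and 190<c[1]<220: print("red",a,b,c,cast("top",c,.107))
h=cv2.cvtColor(im,cv2.COLOR_BGR2HSV)
# drum top: wood colour within window
for lo in (60,90):
    m=np.zeros(h.shape[:2],bool);w=(slice(145,210),slice(220,288))
    m[w]=(h[w][...,1]>lo)&(h[w][...,0]<30)&(h[w][...,2]>110)
    m=cv2.morphologyEx(m.astype(np.uint8),cv2.MORPH_CLOSE,np.ones((7,7)))
    for a,b,c in blobs(m,300): print("drum",a,b,c,cast("top",c,.165))
# flange + all head: low-saturation
m=np.zeros(h.shape[:2],np.uint8);m[130:230,205:310]=(h[130:230,205:310,1]<70)
m=cv2.morphologyEx(m,cv2.MORPH_OPEN,np.ones((5,5)))
cs,_=cv2.findContours(m,cv2.RETR_EXTERNAL,cv2.CHAIN_APPROX_NONE);c=max(cs,key=cv2.contourArea)[:,0]
P=np.array([cast("top",p,.045)[:2] for p in c])
for _ in range(8):
    A=np.c_[2*P,np.ones(len(P))];s=np.linalg.lstsq(A,(P**2).sum(1),rcond=None)[0];r=np.sqrt(s[2]+s[:2]@s[:2])
    e=abs(np.hypot(*(P-s[:2]).T)-r);print("fl",len(P),s[:2],r,e.mean());P=P[e<max(.003,2*e.mean())]
cv2.imwrite("pics/crop.png",cv2.resize(im[120:240,195:325],None,fx=5,fy=5,interpolation=cv2.INTER_CUBIC)[:600])
```

```text
red 143 [295, 202, 14, 13] [301.68531469 207.97902098] [ 0.49073105 -0.08504815  0.107     ]
drum 2089 [227, 150, 52, 52] [252.86979416 175.63188128] [0.59086798 0.06318964 0.165     ]
drum 2023 [228, 151, 51, 51] [253.0321305  175.80869995] [0.59030845 0.06270649 0.165     ]
fl 243 [0.59091761 0.05925463] 0.13686210372183494 0.0017732421421769809
fl 226 [0.59172393 0.06035807] 0.13624196044053957 0.0008423449272549
fl 226 [0.59172393 0.06035807] 0.13624196044053957 0.0008423449272549
fl 226 [0.59172393 0.06035807] 0.13624196044053957 0.0008423449272549
fl 226 [0.59172393 0.06035807] 0.13624196044053957 0.0008423449272549
fl 226 [0.59172393 0.06035807] 0.13624196044053957 0.0008423449272549
fl 226 [0.59172393 0.06035807] 0.13624196044053957 0.0008423449272549
fl 226 [0.59172393 0.06035807] 0.13624196044053957 0.0008423449272549
```

View pics/crop.png

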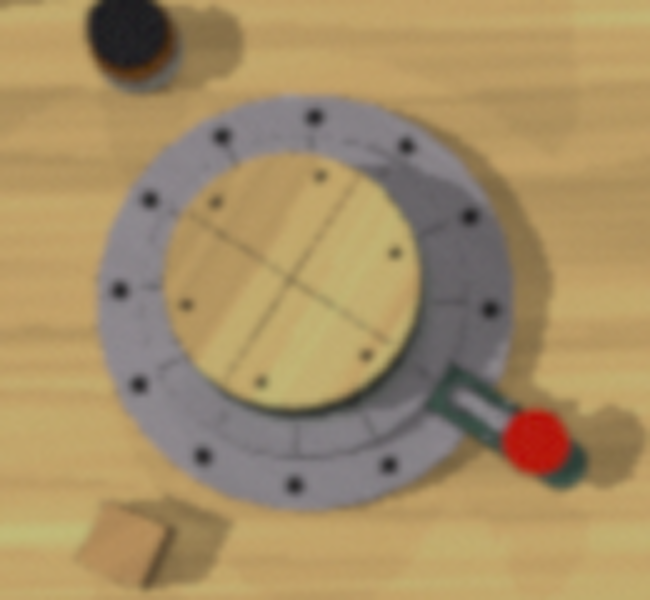

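The crop confirms the cap with its arm at lower right, and nothing stands in its way. I'll close the gripper and move above the cap.

Units first: shifts go in shares of 50 mm and turns go in shares of 2 rad. So -0.0395 m is -0.79, -0.0373 m is -0.746, 0.14 rad / 2 = 0.07.

nudge_tcp --ticks '[[[-0.746,-0.54,0,0,0],[-0.746,-0.54,0,0,0],[-0.746,-0.54,0,0,0],[-0.746,-0.54,0,0,0],[-0.746,-0.54,0,0,0],[-0.746,-0.54,0,0,0],[-0.746,-0.54,0,0,0],[-0.746,-0.54,0,0,0],[-0.392,-0.79,0,0,0],[-0.392,-0.79,0,0,0],[-0.392,-0.79,0,0,0],[-0.392,-0.79,0,0,0],[-0.392,-0.79,0,0,0],[-0.392,-0.79,0,0,0],[-0.392,-0.79,0,0,0],[-0.392,-0.79,0,0,0],[-0.392,-0.79,0,0,0],[-0.392,-0.79,0,0,0],[0,0,0,0.07,0],[0,0,0,0.07,0]]]' --clamp_n 30

```text
t: 2.1
eef_pos: [0.4909, -0.0864, 0.2311]
tool_rot: [-0.0, 0.29, 0.957, -0.0]
contact_force: [-1.2, 0.4, -0.5]
gripper_width: -0.0
grasp_force: 0.0
```

Create look.py:
```python
from h import *
import sys
o=bot.get_obs();im=bot.read_camera("wrist");cv2.imwrite(f"pics/{sys.argv[1]}.png",im)
Rm=R.from_quat(o["tool_rot"],scalar_first=True).as_matrix()
C=np.array([.5915,.0607])
print("eef",o["eef_pos"].round(4),"F",o["contact_force"].round(2),"t",o["t"],o["joint_vel"].round(3),"-x ang",np.degrees(np.arctan2(-Rm[1,0],-Rm[0,0])),"zax",Rm[:,2].round(4))
for a,b,c in blobs(red(im),60):
    z=float(sys.argv[2]);p=cast("wrist",c,z,o);v=p[:2]-C
    print(a,b,c.round(1),p.round(4),"rad",np.hypot(*v).round(4),"ang",np.degrees(np.arctan2(v[1],v[0])).round(2),"tool delta",(Rm.T@(p-o["eef_pos"])).round(4))
```

```bash
python3 look.py w1 .107
```

```text
eef [ 0.4909 -0.0864  0.2311] F [-1.17  0.43 -0.46] t 2.1 [-1.970e-01  1.000e-02  1.730e-01  1.600e-02 -5.000e-02  1.000e-03
 -1.352e+00] -x ang -33.70626481334335 zax [-6.e-04 -4.e-04 -1.e+00]
1520 [264, 179, 45, 44] [285.5 200.1] [ 0.4909 -0.0842  0.107 ] rad 0.1764 ang -124.76 tool delta [0.0012 0.0018 0.1241]
```

View pics/w1.png

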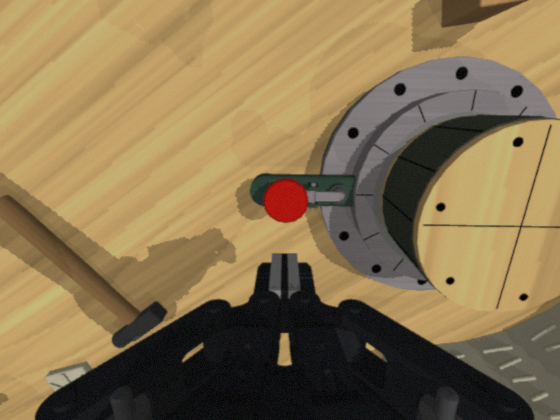

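The wrist view shows the cap at (285,200), just ahead of the fingertips. I'll descend to 25 mm above it and measure again.

Scaled: 0.033 m is 0.66, 0.001 m is 0.02.

nudge_tcp --ticks '[[[0.02,0.02,0.66,0,0],[0,0,0.66,0,0],[0,0,0.66,0,0],[0,0,0,0,0],[0,0,0,0,0]]]'

```text
t: 2.65
eef_pos: [0.4908, -0.083, 0.1325]
tool_rot: [-0.001, 0.285, 0.959, -0.0]
contact_force: [0.4, 0.3, -0.0]
gripper_width: -0.001
grasp_force: 0.0
```

```bash
python3 look.py w2 .107
```

```text
eef [ 0.4908 -0.083   0.1325] F [ 0.43  0.26 -0.01] t 2.65 [-0.004 -0.033  0.014 -0.028 -0.     0.    -0.007] -x ang -33.07899071832091 zax [-1.3e-03 -2.0e-04 -1.0e+00]
2411 [249, 215, 67, 53] [281.4 239.8] [ 0.4858 -0.0811  0.107 ] rad 0.1769 ang -126.7 tool delta [ 0.0052 -0.0012  0.0255]
```

Scaled: 0.018 m is 0.36, -0.0015 m is -0.03.

nudge_tcp --ticks '[[[0,-0.03,0.36,0,0],[0,0,0.12,0,0],[0,0,0.08,0,0],[0,0,0.08,0,0],[0,0,0.04,0,0],[0,0,0,0,0],[0,0,0,0,0]]]'

```text
t: 3.4
eef_pos: [0.491, -0.0844, 0.0991]
tool_rot: [0.001, 0.285, 0.958, 0.0]
contact_force: [-0.7, -0.9, 5.7]
gripper_width: -0.001
grasp_force: 2.8
```

Scaled: 0.002 m is 0.04, 0.001 m is 0.02.

nudge_tcp --ticks '[[[0,0,0.04,0,0],[0,0,0.02,0,0],[0,0,0,0,0],[0,0,0,0,0]]]'

```text
t: 3.8
eef_pos: [0.4921, -0.0851, 0.097]
tool_rot: [0.002, 0.286, 0.958, 0.0]
contact_force: [-0.6, -1.4, 11.3]
gripper_width: 0.002
grasp_force: 6.2
```

Scaled: -0.0047 m is -0.094, -0.0262 rad / 2 = -0.0131.

nudge_tcp --ticks '[[[-0.094,0,0,-0.0131,0],[-0.094,0,0,-0.0131,0],[-0.094,0,0,-0.0131,0],[-0.094,0,0,-0.0131,0],[-0.094,0,0,-0.0131,0],[-0.094,0,0,-0.0131,0],[-0.094,0,0,-0.0131,0],[-0.094,0,0,-0.0131,0],[0,0,0,0,0],[0,0,0,0,0]]]'

```text
t: 4.8
eef_pos: [0.5253, -0.1032, 0.097]
tool_rot: [0.002, 0.184, 0.983, -0.0]
contact_force: [-0.7, -2.5, 10.2]
gripper_width: 0.001
grasp_force: 5.2
```

```bash
python3 look.py w3 .097
```

```text
eef [ 0.5253 -0.1032  0.097 ] F [-0.74 -2.55 10.17] t 4.8 [-0.002 -0.003  0.001  0.003 -0.    -0.001 -0.001] -x ang -21.202809254523487 zax [ 0.0042 -0.0013 -1.    ]
2033 [245, 230, 77, 57] [282.7 252. ] [ 0.5162 -0.1     0.097 ] rad 0.1774 ang -115.1 tool delta [ 0.0097 -0.0003  0.    ]
```

View pics/w3.png

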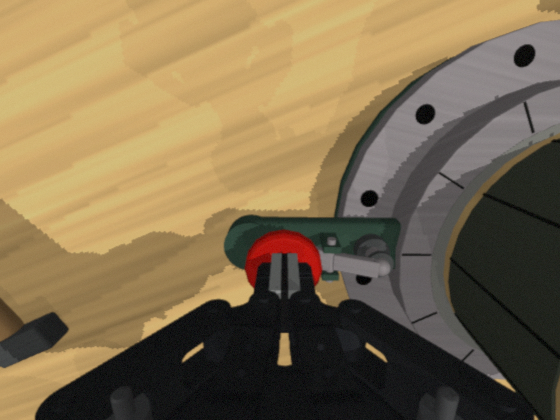

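The arm has followed to roughly mid-way: the vacated hole shows at (363,278) and the target hole at (370,198). I'll continue with the rest.

Scaled: -0.0047 m is -0.094, -0.002 m is -0.04, -0.0262 rad / 2 = -0.0131.

nudge_tcp --ticks '[[[-0.094,0,0,-0.0131,0],[-0.094,0,0,-0.0131,0],[-0.094,0,0,-0.0131,0],[-0.094,0,0,-0.0131,0],[-0.094,0,0,-0.0131,0],[-0.094,0,0,-0.0131,0],[-0.094,0,0,-0.0131,0],[-0.094,0,0,-0.0131,0],[-0.094,0,0,-0.0131,0],[-0.094,0,0,-0.0131,0],[-0.094,0,0,-0.0131,0],[-0.04,0,0,-0.005,0],[0,0,0,0,0],[0,0,0,0,0]]]'

```text
t: 6.25
eef_pos: [0.5773, -0.1161, 0.0971]
tool_rot: [0.002, 0.036, 0.999, -0.001]
contact_force: [0.6, -4.1, 8.2]
gripper_width: -0.001
grasp_force: 4.0
```

```bash
python3 look.py w4 .097
```

Run:
```python
import numpy as np
from h import bot
p=bot.get_obs()["eef_pos"];C=np.array([.5915,.0607])
for q in (p[:2],np.array([.4921,-.0851])): v=q-C;print(np.degrees(np.arctan2(v[1],v[0])),np.hypot(*v))
```

```text
eef [ 0.5773 -0.1161  0.0971] F [ 0.64 -4.13  8.24] t 6.25 [-0.    -0.003  0.     0.     0.001  0.001  0.   ] -x ang -4.13407170159043 zax [ 0.0044 -0.0021 -1.    ]
2025 [245, 230, 77, 58] [282.4 252. ] [ 0.5678 -0.1159  0.097 ] rad 0.1781 ang -97.64 tool delta [ 0.0095 -0.0005  0.0001]
-94.60621782352443 0.17736920874089288
-124.2844381324689 0.176459627110566
```

View pics/w4.png

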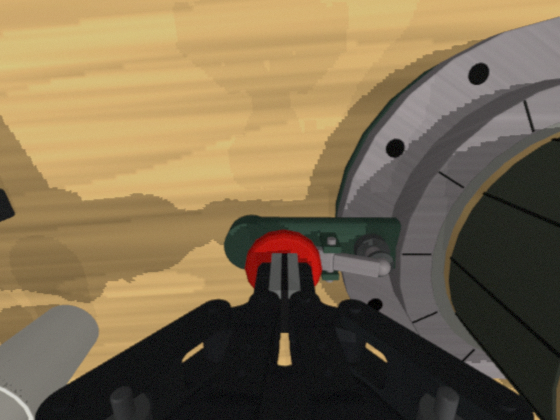

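Run:
```python
from h import *
C=np.array([.5915,.0607])
def ang(p): v=p[:2]-C; return np.degrees(np.arctan2(v[1],v[0])).round(2),np.hypot(*v).round(4)
o=bot.get_obs()
for uv in [(479,74),(395,148),(376,304)]: print(uv,ang(cast("wrist",uv,.045,o)))
im=cv2.imread("pics/top0.png")
for uv in [(490,310),(470,216),(389,465),(294,486),(202,457),(138,384),(120,290),(150,200),(222,136),(315,117),(407,146)]:
    print("top",ang(cast("top",(195+uv[0]/5-.4,120+uv[1]/5-.4),.045)))
# arm edges in w4 : green upper edge & cap fit
im=cv2.imread("pics/w4.png");m=red(im)
P=np.array([(u,np.where(m[:,u])[0].min()) for u in range(250,318)]);P=P[P[:,1]<275]
A=np.c_[2*P,np.ones(len(P))];s=np.linalg.lstsq(A,(P**2).sum(1),rcond=None)[0];print("cap",s[:2],np.sqrt(s[2]+s[:2]@s[:2]),ang(cast("wrist",s[:2],.097,o)))
print(ang(cast("wrist",(250,216.5),.067,o)),ang(cast("wrist",(380,217.5),.067,o)), cast("wrist",(250,216.5),.067,o),cast("wrist",(380,217.5),.067,o))
```

```text
(479, 74) (np.float64(-154.31), np.float64(0.1196))
(395, 148) (np.float64(-123.83), np.float64(0.1205))
(376, 304) (np.float64(-63.84), np.float64(0.1214))
top (np.float64(-94.47), np.float64(0.1213))
top (np.float64(-64.14), np.float64(0.1219))
top (np.float64(-154.68), np.float64(0.121))
top (np.float64(174.95), np.float64(0.1217))
top (np.float64(144.98), np.float64(0.1227))
top (np.float64(114.76), np.float64(0.1226))
top (np.float64(84.83), np.float64(0.1224))
top (np.float64(55.19), np.float64(0.1228))
top (np.float64(25.2), np.float64(0.123))
top (np.float64(-4.38), np.float64(0.1225))
top (np.float64(-34.56), np.float64(0.1226))
cap [283.12663072 268.98133864] 38.86222403245473 (np.float64(-94.32), np.float64(0.1774))
(np.float64(-99.95), np.float64(0.1993)) (np.float64(-103.63), np.float64(0.1186)) [ 0.55707661 -0.13560404  0.067     ] [ 0.56354402 -0.05457586  0.067     ]
```

Arm is at −94.3 to −95.3°, next hole at about −94.2°. I'll nudge about 0.5° further and let the plunger rise slowly.

Scaled: -0.0015 m is -0.03, -0.001 m is -0.02, -0.008 rad / 2 = -0.004.

nudge_tcp --ticks '[[[-0.03,0,0,-0.004,0],[0,0,0,0,0],[0,0,-0.02,0,0],[0,0,-0.02,0,0],[0,0,-0.02,0,0],[0,0,-0.02,0,0],[0,0,-0.02,0,0],[0,0,0,0,0],[0,0,-0.02,0,0],[0,0,-0.02,0,0],[0,0,-0.02,0,0],[0,0,0,0,0],[0,0,0,0,0]]]'

```text
t: 7.6
eef_pos: [0.5769, -0.1142, 0.1033]
tool_rot: [0.0, 0.031, 1.0, -0.0]
contact_force: [1.2, -3.9, 4.3]
gripper_width: -0.002
grasp_force: 2.1
```

Still 4.3 N of contact with the tip at 0.103, so the plunger is less than 7 mm down and the pin has entered the hole. I'll lift clear.

Scaled: -0.04 m is -0.8, -0.03 m is -0.6.

nudge_tcp --ticks '[[[0,0,-0.02,0,0],[0,0,-0.02,0,0],[0,0,-0.02,0,0],[0,0,-0.04,0,0],[0,0,-0.1,0,0],[0,0,-0.3,0,0],[0,0,-0.6,0,0],[0,0,-0.8,0,0],[0.6,0,-0.6,0,0],[0.8,0,0,0,0],[0.8,0,0,0,0],[0,0,0,0,0],[0,0,0,0,0]]]'

```text
t: 8.9
eef_pos: [0.4669, -0.107, 0.2294]
tool_rot: [0.001, 0.031, 1.0, 0.0]
contact_force: [-0.8, -0.9, -0.4]
gripper_width: -0.003
grasp_force: 0.0
```

```bash
python3 look.py w5 .107
```

Run:
```python
from h import *
im=bot.read_camera("top")
C=np.array([.5915,.0607])
for z in (.1,.107):
  for a,b,c in blobs(red(im)):
    if 250<c[0]<330 and 180<c[1]<240:
        p=cast("top",c,z);v=p[:2]-C;print(a,b,c,p,np.degrees(np.arctan2(v[1],v[0])),np.hypot(*v))
cv2.imwrite("pics/t5.png",cv2.resize(im[120:240,195:325],None,fx=5,fy=5,interpolation=cv2.INTER_CUBIC))
s=bot.read_camera("scene")
cv2.imwrite("pics/s5.png",np.vstack([cv2.resize(s[160:290,220:390],(680,520))]))
```

```text
eef [ 0.4669 -0.107   0.2294] F [-0.79 -0.87 -0.42] t 8.9 [ 0.001  0.039 -0.007 -0.047 -0.003 -0.009  0.002] -x ang -3.6012836828596826 zax [ 1.6e-03  9.0e-04 -1.0e+00]
139 [305, 175, 13, 13] [310.96402878 180.64028777] [ 0.57732883 -0.1176054   0.1       ] -94.54414264588038 0.17886765269246102
139 [305, 175, 13, 13] [310.96402878 180.64028777] [ 0.57655486 -0.11722176  0.107     ] -94.80148042032386 0.1785483432775881
```

View pics/w5.png

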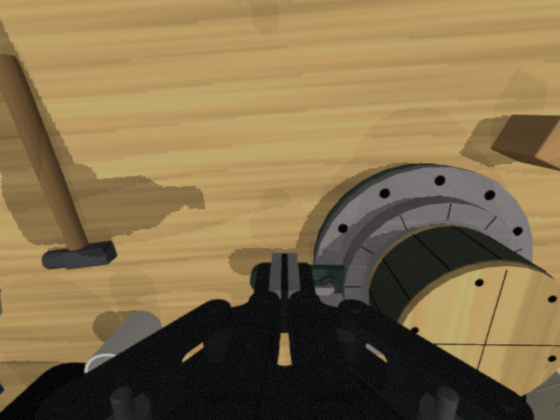

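View pics/s5.png

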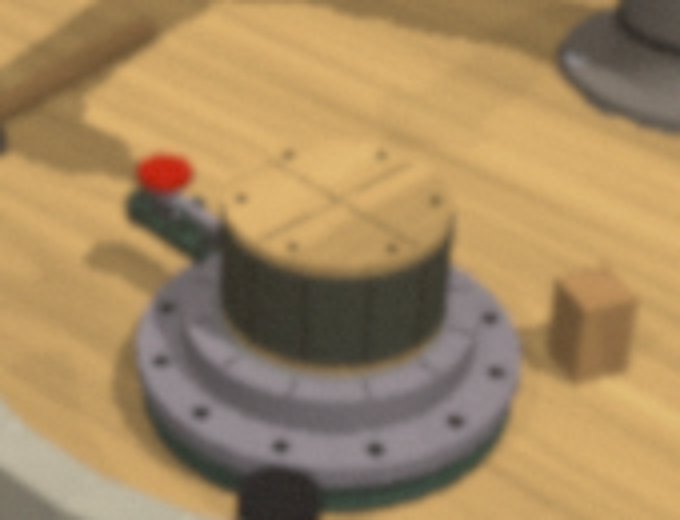

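The wrist view has the cap hidden behind the fingers. The scene view shows it free, raised and turned, with the drum and block standing as before. By the top camera the turn is 29.9°. Triangulating the cap's height will confirm that the pin is home.

Run:
```python
from h import *
from scipy.optimize import minimize_scalar
s=bot.read_camera("scene");t=bot.read_camera("top")
S=[c for a,b,c in blobs(red(s)) if 240<c[0]<290 and 180<c[1]<230]
T=[c for a,b,c in blobs(red(t)) if 290<c[0]<330 and 165<c[1]<200]
print(S,T)
f=lambda z:np.linalg.norm(cast("scene",S[0],z)-cast("top",T[0],z))
r=minimize_scalar(f,bounds=(.05,.15),method="bounded");print("cap blob height",r.x,"miss",r.fun)
```

```text
[array([260.43617021, 203.07446809])] [array([310.93430657, 180.56934307])]
cap blob height 0.0976137579299331 miss 0.001705702092096858
```

```bash
python3 -c "
from station import bot
print(bot.hand_in())"
```

```text
the job is handed in; nothing more can be done
None
```

I swung the index arm 29.9° anticlockwise to the next hole and handed the job in. The plunger rose past the 7 mm pin-clear point there, so the pin is in the hole, though camera height wasn't precise enough to confirm it fully home; the drum was never touched.

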